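# Push the parts tray's lids shut

## Robot

A 6-joint arm with a two-finger parallel gripper is mounted at the origin on a cart in front of the work surface, level with it; the furniture and walls round the work are solid. World frame = base frame: x ahead of the robot, y to its left, z up, the work surface at z = 0. Lengths are in m, angles in degrees, forces in N, time in s.
With the tool pointing down it reaches from about 0.3 to 0.825 m from the base axis. Payload 5.4 kg.
Tool frame: the origin (TCP) lies at the very end of the fingers, on their centre line; the grasp point (between the pads) lies 19 mm behind it (r.grip_depth is the distance from the TCP to the grasp point, in m); z points along the fingers, y is the line along which they close (so a half turn about z gives the same grasp; the last joint's range is limited). The gripper opens to 92 mm and grips with 3 to 60 N. Pads are 20 mm wide; open, the fingers measure 128 mm over their backs; the gripper's body (75 mm by 189 mm) begins 69 mm behind the grasp point.
Start: joints at [-87.668, 9.076, 91.501, -0, 79.423, -12.038], TCP at [0.143, -0.557, 0.215] pointing down, gripper open.
Joint ranges: [-166.64, 166.64], [-54.1, 131.32], [10.49, 154.53], [-73.88, 253.88], [9.74, 151.15], [-171.62, 171.62]. Speed limits (degrees/s): [147.25, 147.25, 180, 180, 180, 180].

## Interface

Orientations are given as a 3x3 rotation matrix whose columns are the frame's x, y, z axes.
In Python, from station import sensors, imaging, ticket, r gives the robot as it stands.
- The arm moves only by the shell command python3 -m jog 'ROWS' [FORCE]. ROWS is JSON, one flat list of numbers, 7 for each row, row after row: the shift along the world's x, y, z in units of 30 mm (1.0 is 30 mm), then the turn, a rotation vector about the world's x, y, z in units of 6 degrees (1.0 is 6 degrees), then the finger opening in mm, from 0 to 91.9. A call has exactly 5 rows; each row shifts and turns the commanded pose from where the row before left it; what a row does not reach is not made up. A row lasts 1/10 s, in which the tool goes at most 50 mm and 8.59 degrees, less where a joint would pass 70% of its speed; a pose out of reach is approached as far as the arm can. A call is refused whole if a number of a shift passes 1 or a number of a turn 1, either way. A call with a gripper value outside its range is refused whole. The fingers move at their own pace and stop on an object; FORCE is the grip in N (left out, the last holds). Time passes only in rows, so rows that do not move let the fingers close, or fill a call up. It gives the time, the measured TCP pose, the force, the opening and the grip force at its end, in the units of the state.
- sensors.get_state(): the state, without advancing time (a new reading comes with each control period).
- imaging.camera(name): name is "scene" or "side" or "wrist"; returns the picture (480x640x3 uint8, red, green, blue); there is no depth.
- imaging.camera_params(name): a dict with "mtx" (3x3 intrinsics, pixels), "cam_to_world" (4x4, takes a point from camera to world coordinates); the wrist camera has in their place "hand_eye" (4x4, takes a point from camera to tool coordinates, whose origin is the TCP and whose axes are the flange's). Camera axes: x right, y down, z forward; pixel columns grow to the right and rows downward; lengths in m; the calibration is good to about 2 mm. A picture is of the moment at which its call begins: read the wrist's pose just before it. camera_params takes no time and is no camera call.
- ticket.job_done(): hands the job in; it is judged then, once.
The state is a dict: "clock": time; "joint_positions": joint angles; "qd": joint speeds; "joint_efforts": joint torques, N m; "tool_pos": TCP position; "ee_rot": TCP orientation; "contact_force": force on the tool from outside, world axes, zero at the start; "torque": the same for the moment, N m; "grip_width": finger opening in m; "grasp_force": force on a finger pad.
Only numpy, scipy, OpenCV 4.12 (cv2) and the standard library are available. Lean on these libraries where they do the work, as an engineer would, in place of code of your own. Each camera call takes 0.05 s, during which the arm holds its last target. There are 200 camera calls.

## Task

Using only the fingertips, push the blue lids over the hex nut and over the chuck key fully shut. The compartment with the red hex key set is still in use, so leave its lid open just where it is. Take nothing out of the tray and do not disturb the other things on the table.

Things in the scene. Friction and masses are not known exactly. Their poses are not given: they have to be found in the camera images.
- tray: white-floored grey metal parts tray bolted to the table, 246 wide (its y) x 152 deep (its x) x 54 mm high; origin at the centre of its underside; x points from its near side to its back wall, y to its left. Three compartments side by side, 80 mm apart, inside 140 x 74 mm and open at the top, each with its own sliding lid
- lid_left (a joint): how far the left blue lid is pulled out towards the tray's near side, in m: 0 = fully shut against the back wall (a hard stop), 0.13 = fully out. It slides along the tray's x, stays where it is left, and takes about 2 N to move
- left_push (a point): centre of the upright push face of the left lid's blue ridge, which is 70 mm wide and stands 16 mm above the lid's flat top; the point is 8 mm above that top, 57 mm above the table, 12 mm in from the lid's near edge. The face looks to the tray's -x; a ramp slopes down behind it. With the lid shut it stands 64 mm to the tray's -x of the compartment centre. Next ridges 80 mm to the side
- left_compartment (a point): centre of the left compartment's inner floor, 5 mm above the table; fixed to the tray
- lid_middle (a joint): how far the middle blue lid is pulled out towards the tray's near side, in m: 0 = fully shut against the back wall (a hard stop), 0.13 = fully out. It slides along the tray's x, stays where it is left, and takes about 2 N to move
- middle_push (a point): centre of the upright push face of the middle lid's blue ridge, which is 70 mm wide and stands 16 mm above the lid's flat top; the point is 8 mm above that top, 57 mm above the table, 12 mm in from the lid's near edge. The face looks to the tray's -x; a ramp slopes down behind it. With the lid shut it stands 64 mm to the tray's -x of the compartment centre. Next ridges 80 mm to the side
- middle_compartment (a point): centre of the middle compartment's inner floor, 5 mm above the table; fixed to the tray
- lid_right (a joint): how far the right blue lid is pulled out towards the tray's near side, in m: 0 = fully shut against the back wall (a hard stop), 0.13 = fully out. It slides along the tray's x, stays where it is left, and takes about 2 N to move
- right_push (a point): centre of the upright push face of the right lid's blue ridge, which is 70 mm wide and stands 16 mm above the lid's flat top; the point is 8 mm above that top, 57 mm above the table, 12 mm in from the lid's near edge. The face looks to the tray's -x; a ramp slopes down behind it. With the lid shut it stands 64 mm to the tray's -x of the compartment centre. Next ridges 80 mm to the side
- right_compartment (a point): centre of the right compartment's inner floor, 5 mm above the table; fixed to the tray
- nut_centre (a point): centre of a loose steel hex nut, 30 x 34 x 16 mm, lying in one of the compartments
- chuck_key_centre (a point): centre of a loose steel T-shaped drill chuck key, 57 x 56 x 14 mm, lying in one of the compartments
- hex_keys_centre (a point): centre of a loose folding hex key set with red-orange sides, 22 x 100 x 26 mm, lying in one of the compartments
- round_bar: loose steel round bar offcut, standing, 25 mm diameter, 111 mm high; bystander. Origin at the centre of its underside
- bolt_m16: loose steel bolt standing on its head, 24 x 27 x 60 mm; bystander. Origin at the centre of its underside
- wrench_17: loose steel combination wrench, 35 x 204 x 8 mm; bystander. Origin at the centre of its underside
Things that resemble listed ones, but are neither listed nor needed, are in the scene too. Of the things like the part that bears hex_keys_centre, leave any that is green or white; of the rest the larger one is meant.

How it is judged (in metres and radians):
At the end, for the whole second after the job is handed in: The lids of the two compartments with the nut and the chuck key are shut to within 4 mm; the lid of the compartment with the hex key set is within 10 mm of where it stood; the nut, chuck key and hex key set and the loose bystanders are within 20 mm of where they lay (((horizontal distance between hex_keys_centre and left_compartment below 0.035 m and distance of left_push from where it was at the start of the episode below 0.01 m) or (not (horizontal distance between hex_keys_centre and left_compartment below 0.035 m) and value of joint lid_left below 0.004 m)) and ((horizontal distance between hex_keys_centre and middle_compartment below 0.035 m and distance of middle_push from where it was at the start of the episode below 0.01 m) or (not (horizontal distance between hex_keys_centre and middle_compartment below 0.035 m) and value of joint lid_middle below 0.004 m)) and ((horizontal distance between hex_keys_centre and right_compartment below 0.035 m and distance of right_push from where it was at the start of the episode below 0.01 m) or (not (horizontal distance between hex_keys_centre and right_compartment below 0.035 m) and value of joint lid_right below 0.004 m)) and (horizontal distance between hex_keys_centre and left_compartment below 0.035 m or horizontal distance between hex_keys_centre and middle_compartment below 0.035 m or horizontal distance between hex_keys_centre and right_compartment below 0.035 m) and distance of each of nut_centre, hex_keys_centre, chuck_key_centre, round_bar, bolt_m16, wrench_17 from where it was at the start of the episode below 0.02 m); the robot touches nothing.
It fails at once if the hex key set's lid is pushed away from where it stood (more than 15 mm) ((horizontal distance between hex_keys_centre and left_compartment below 0.035 m and distance of left_push from where it was at the start of the episode above 0.015 m) or (horizontal distance between hex_keys_centre and middle_compartment below 0.035 m and distance of middle_push from where it was at the start of the episode above 0.015 m) or (horizontal distance between hex_keys_centre and right_compartment below 0.035 m and distance of right_push from where it was at the start of the episode above 0.015 m)).
It fails at once if something in the tray is lifted or shifted (over 20 mm) (distance of any of nut_centre, hex_keys_centre, chuck_key_centre from where it was at the start of the episode above 0.02 m).
It fails at once if a bystander is lifted or shifted (over 20 mm) (distance of any of round_bar, bolt_m16, wrench_17 from where it was at the start of the episode above 0.02 m).
It also fails if it takes over 42 s, if anything falls off the work surface, if the arm or the gripper's body presses on something with over 40 N, if the wrist force passes 120 N, or if a joint passes its speed limit or range.

## Working session

There is one attempt and no reset: what is moved stays moved. The work goes in short steps, Python scripts to look and compute and a shell command to move; the robot and the scene stay as the last step left them, time stands still between calls to the robot, and variables do not carry over. Pictures are saved under pics/ and viewed, at most 10 in all, crops included, and the job is handed in when it is done.

```bash
ls; mkdir -p pics
python3 - <<'E'
from station import sensors, imaging, ticket, r
import cv2,numpy as np
for n in ("scene","side"):
    cv2.imwrite(f"pics/{n}0.png",imaging.camera(n)[:,:,::-1])
    p=imaging.camera_params(n);print(n,np.round(p['mtx'],1).tolist(),np.round(p['cam_to_world'],3).tolist())
print(sensors.get_state())
E
```

```text
pics
scene [[514.2, 0.0, 326.2], [0.0, 514.2, 239.4], [0.0, 0.0, 1.0]] [[-0.802, -0.46, 0.382, 0.159], [-0.597, 0.62, -0.509, 0.322], [-0.003, -0.636, -0.772, 0.945], [0.0, 0.0, 0.0, 1.0]]
side [[446.0, 0.0, 325.3], [0.0, 446.0, 241.3], [0.0, 0.0, 1.0]] [[-0.98, -0.124, 0.156, 0.407], [-0.199, 0.552, -0.81, 0.569], [0.014, -0.824, -0.566, 0.62], [0.0, 0.0, 0.0, 1.0]]
{'clock': 0.1, 'joint_positions': array([-8.76683334e+01,  9.10861266e+00,  9.15639760e+01, -4.10181876e-04,
        7.94225831e+01, -1.20365757e+01]), 'qd': array([-0.16057892, -0.11065586, -0.08972571,  0.01393514,  0.06271145,
        0.02811558]), 'joint_efforts': array([ 1.94614136e-04, -3.86503994e+01, -3.22960067e+01,  7.02717667e-02,
        3.39610444e-02, -5.27527402e-05]), 'tool_pos': array([ 0.14265442, -0.5564487 ,  0.21373014]), 'ee_rot': array([[ 9.68720540e-01,  2.48154204e-01, -7.46101377e-05],
       [ 2.48153983e-01, -9.68719179e-01,  1.65939787e-03],
       [ 3.39510286e-04, -1.62600760e-03, -9.99998620e-01]]), 'contact_force': array([-0.01217697, -0.05722923,  0.46595892]), 'torque': array([-0.00968759,  0.02435707,  0.00735936]), 'grasp_force': 0.0, 'grip_width': 0.09181306980148438}
```

View pics/scene0.png

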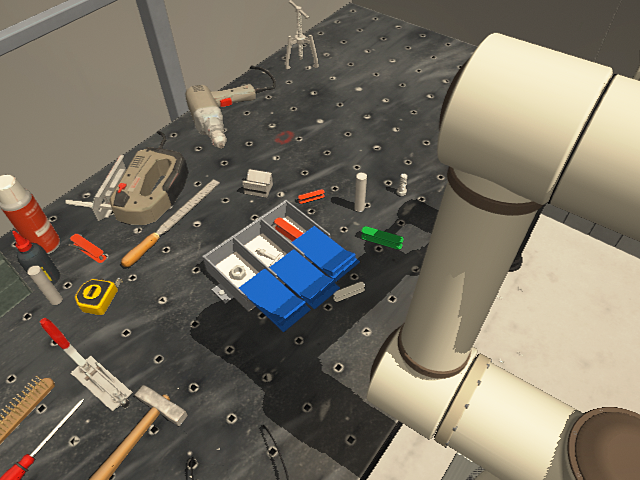

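View pics/side0.png

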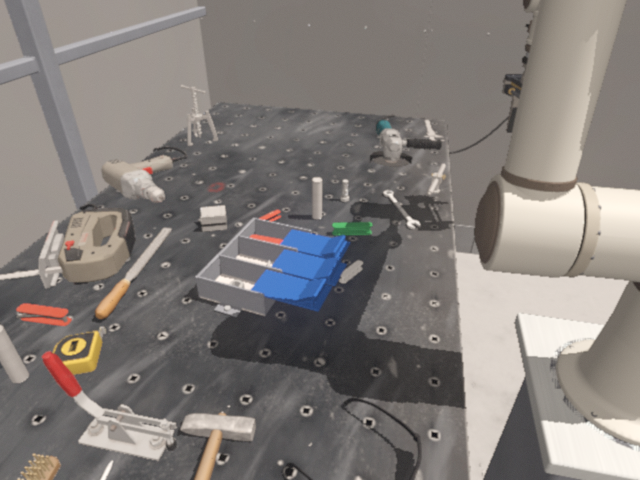

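The left compartment (236,270) holds the nut, the middle one (268,253) the chuck key, and the right one (290,228) the red set. Round bar at (360,192), bolt (403,185) and a grey piece just off the lids (350,291). I'll zoom in for corners.

Run:
```python
import cv2,numpy as np
a=cv2.imread("pics/scene0.png")[190:340,195:375];a=cv2.resize(a,None,fx=4,fy=4,interpolation=2);a=a[:600]
cv2.imwrite("pics/c1.png",a)
b=cv2.imread("pics/side0.png")[210:320,190:390];cv2.imwrite("pics/c2.png",cv2.resize(b,None,fx=4,fy=4,interpolation=2))
```

```text
(no output)
```

View pics/c1.png

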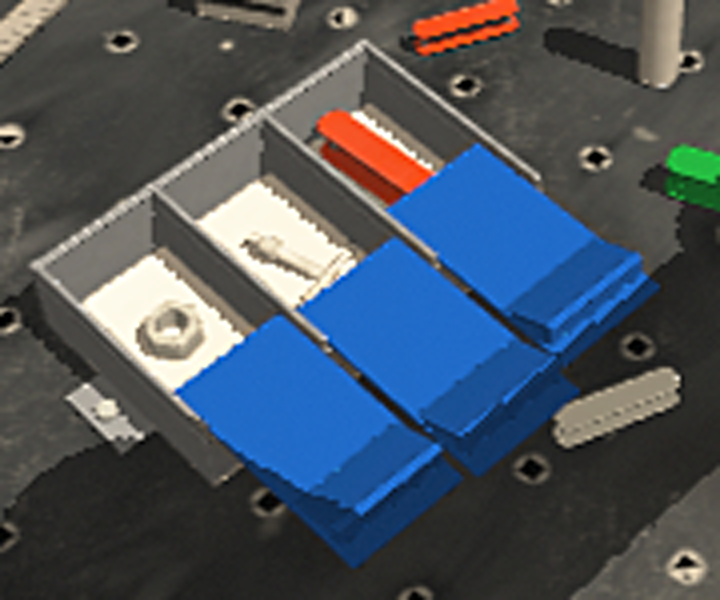

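View pics/c2.png

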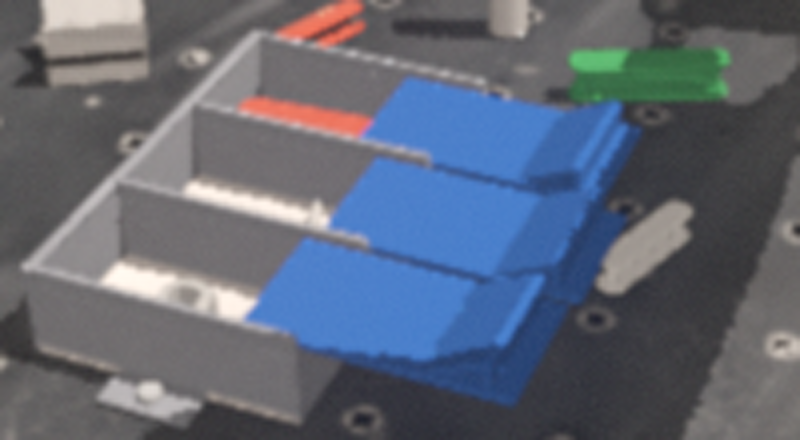

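```bash
cat > h.py <<'E'
from station import imaging
import numpy as np
def ray(n,uv,z):
    p=imaging.camera_params(n);T=np.array(p['cam_to_world']);d=T[:3,:3]@np.linalg.inv(p['mtx'])@[*uv,1]
    o=T[:3,3];return o+d*(z-o[2])/d[2]
E
python3 - <<'E'
from h import *
s=lambda x,y:(195+x/4-.4,190+y/4-.4)
t=lambda x,y:(190+x/4-.4,210+y/4-.4)
P={k:(ray('scene',s(*a),z) if a else None,ray('side',t(*b),z) if b else None) for k,a,b,z in [
('BL',(36,264),(26,266),.054),('BR',(366,42),(258,34),.054),('NR',(540,180),(495,90),.054),
('Lr_l',(355,515),(503,346),.065),('Lr_r',(440,455),(545,277),.065),('Mr_l',(457,440),None,.065),('Mr_r',(556,355),(590,195),.065),('Rr_l',(550,345),(575,178),.065),('Rr_r',(640,258),(620,103),.065),
('Lback_l',(178,388),(248,322),.049),('Mback_l',(300,310),(330,230),.049),('Rback_l',(388,212),(365,135),.049),
('nut',(168,330),(190,295),.013),('bar',(657,82),None,0),('grey',(620,405),(645,250),.01)]}
for k,v in P.items(): print(k,[None if x is None else np.round(x[:2]*1000) for x in v])
B=P['BR'][0]-P['BL'][0];print(np.linalg.norm(B))
for i in (0,1):
  y=P['BL'][i]-P['BR'][i];print(np.linalg.norm(y),'tray yaw',np.degrees(np.arctan2(-y[0],y[1])))
  for k in('Lr','Mr','Rr'):
    a,b=P[k+'_l'][i],P[k+'_r'][i]
    if a is not None: print(k,np.linalg.norm(a-b),(a+b)/2)
E
```

```text
BL [array([788., -69.]), array([791., -64.])]
BR [array([ 749., -306.]), array([ 751., -301.])]
NR [array([ 602., -281.]), array([ 598., -272.])]
Lr_l [array([541., -46.]), array([543., -44.])]
Lr_r [array([529., -99.]), array([534., -98.])]
Mr_l [array([ 528., -111.]), None]
Mr_r [array([ 519., -183.]), array([ 524., -169.])]
Rr_l [array([ 525., -186.]), array([ 534., -182.])]
Rr_r [array([ 520., -262.]), array([ 523., -258.])]
Lback_l [array([672., -57.]), array([671., -53.])]
Mback_l [array([ 654., -134.]), array([ 654., -131.])]
Rback_l [array([ 659., -215.]), array([ 661., -219.])]
nut [array([724., -98.]), array([ 725., -106.])]
bar [array([ 617., -426.]), None]
grey [array([ 494., -208.]), array([ 497., -199.])]
0.24044814887874646
0.24044814887874646 tray yaw -9.116766422319749
Lr 0.05360524944346214 [ 0.53529223 -0.0726054   0.065     ]
Mr 0.07273442679765732 [ 0.52321408 -0.14691454  0.065     ]
Rr 0.07569933498067365 [ 0.52236382 -0.22403682  0.065     ]
0.2402438468895711 tray yaw -9.651964421315704
Lr 0.054661795486666526 [ 0.53806829 -0.07135286  0.065     ]
Rr 0.07666519288737919 [ 0.52854185 -0.22034634  0.065     ]
```

Tray yaw ≈ -9.4°, both target lids ~110 mm out. Moving in front of the middle lid, high, with fingers closed.

```bash
for i in 1; do python3 -m jog '[0.75,0.93,0,0,0,-0.27,0, 0.75,0.93,0,0,0,-0.27,0, 0.75,0.93,0,0,0,-0.27,0, 0.75,0.93,0,0,0,-0.27,0, 0.75,0.93,0,0,0,-0.27,0]' 20; python3 -m jog '[0.75,0.93,0,0,0,-0.27,0, 0.75,0.93,0,0,0,-0.27,0, 0.75,0.93,0,0,0,-0.27,0, 0.75,0.93,0,0,0,-0.27,0, 0.75,0.93,0,0,0,-0.27,0]';  python3 -m jog '[0.75,0.93,0,0,0,-0.27,0, 0.75,0.93,0,0,0,-0.27,0, 0.75,0.93,0,0,0,-0.27,0, 0.75,0.93,0,0,0,-0.27,0, 0,0,0,0,0,0,0]'; done
python3 - <<'E'
from station import sensors,imaging
import numpy as np,cv2
s=sensors.get_state();print(s['clock'],s['tool_pos'],s['ee_rot'].round(3).tolist(),s['grip_width'])
cv2.imwrite("pics/w1.png",imaging.camera("wrist")[:,:,::-1]);p=imaging.camera_params("wrist");print(p)
E
```

```text
clock: 0.6
tool_pos: [0.2558, -0.416, 0.2142]
ee_rot: [[0.994, 0.108, -0.0], [0.108, -0.994, 0.001], [-0.0, -0.001, -1.0]]
contact_force: [0.6, -0.2, 0.4]
grip_width: 0.0542
grasp_force: 0.0
clock: 1.1
tool_pos: [0.3682, -0.2765, 0.2143]
ee_rot: [[0.999, -0.033, -0.0], [-0.033, -0.999, 0.0], [-0.0, -0.0, -1.0]]
contact_force: [1.2, 0.5, 0.6]
grip_width: 0.0138
grasp_force: 0.0
clock: 1.6
tool_pos: [0.459, -0.1633, 0.2142]
ee_rot: [[0.99, -0.14, -0.0], [-0.14, -0.99, 0.002], [-0.0, -0.002, -1.0]]
contact_force: [-0.1, -0.6, 0.3]
grip_width: 0.0005
grasp_force: 0.0
1.6 [ 0.45900817 -0.1633133   0.21416119] [[0.99, -0.14, -0.0], [-0.14, -0.99, 0.002], [-0.0, -0.002, -1.0]] 0.00047436997855933804
{'mtx': array([[345.90073794,   0.        , 319.87310371],
       [  0.        , 345.90073794, 234.65482684],
       [  0.        ,   0.        ,   1.        ]]), 'hand_eye': array([[-2.55893260e-04, -9.64315064e-01, -2.64757232e-01,
         7.41851540e-02],
       [ 9.99999966e-01, -2.60715487e-04, -1.69263742e-05,
         6.73748266e-04],
       [-5.27039531e-05, -2.64757228e-01,  9.64315098e-01,
        -1.69077246e-01],
       [ 0.00000000e+00,  0.00000000e+00,  0.00000000e+00,
         1.00000000e+00]])}
```

View pics/w1.png

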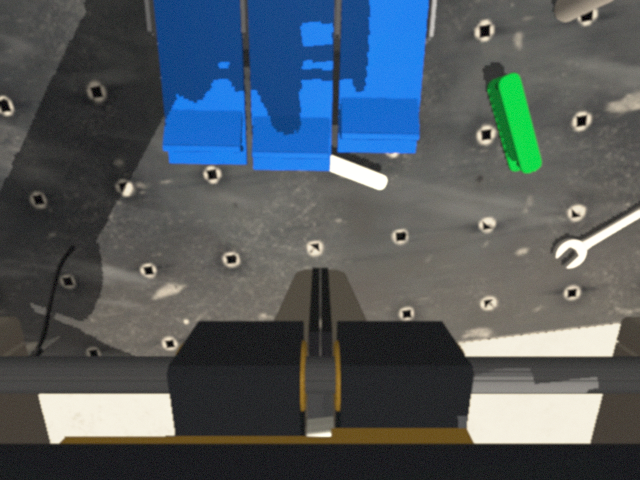

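The wrist view shows three lids: ridge edges left (165-244,148), middle (252-331,148), right (340-418,139). The white key set at (358,170) lies on the table below the lid overhang.

Run:
```python
from station import imaging,sensors
import numpy as np
p=imaging.camera_params('wrist');s=sensors.get_state();T=np.eye(4);T[:3,:3]=s['ee_rot'];T[:3,3]=s['tool_pos'];T=T@p['hand_eye']
def R(u,v,z):
    d=T[:3,:3]@np.linalg.inv(p['mtx'])@[u,v,1];o=T[:3,3];return np.round((o+d*(z-o[2])/d[2])[:2]*1000)
for n,a,b in [('Lridge',(165,149),(244,150)),('Mridge',(252,148),(331,150)),('Rridge',(340,138),(418,140))]:print(n,R(*a,.065),R(*b,.065))
for n,a,b in [('Ledge',(170,162),(245,164)),('Medge',(254,167),(330,170)),('Redge',(343,151),(419,153))]:print(n,R(*a,.049),R(*b,.049))
print(R(357,170,.01))
```

```text
Lridge [543. -38.] [ 532. -108.]
Mridge [ 533. -115.] [ 521. -185.]
Rridge [ 530. -194.] [ 519. -262.]
Ledge [531. -33.] [ 519. -103.]
Medge [ 515. -110.] [ 502. -182.]
Redge [ 518. -196.] [ 506. -267.]
[ 495. -211.]
```

```bash
python3 -m jog '[0.7,0.77,-1,0,0,-0.22,0, 0,0,-1,0,0,0,0, 0,0,-1,0,0,0,0, 0,0,-1,0,0,0,0, 0,0,-1,0,0,0,0]'; python3 -m jog '[0,0,-0.3,0,0,0,0, 0,0,0,0,0,0,0, 0,0,0,0,0,0,0, 0,0,0,0,0,0,0, 0,0,0,0,0,0,0]'
```

```text
clock: 2.15
tool_pos: [0.4779, -0.1444, 0.0633]
ee_rot: [[0.986, -0.168, -0.0], [-0.168, -0.986, -0.0], [-0.0, 0.0, -1.0]]
contact_force: [-0.1, -1.5, -0.3]
grip_width: 0.0005
grasp_force: 0.0
clock: 2.65
tool_pos: [0.4797, -0.144, 0.0571]
ee_rot: [[0.986, -0.167, 0.002], [-0.167, -0.986, -0.001], [0.003, 0.001, -1.0]]
contact_force: [0.1, -0.6, -0.0]
grip_width: 0.0005
grasp_force: 0.0
```

```bash
python3 -m jog '[0.4,0.04,-0.06,0,0,0,0, 0.3,-0.05,0,0,0,0,0, 0.3,-0.05,0,0,0,0,0, 0.3,-0.05,0,0,0,0,0, 0.3,-0.05,0,0,0,0,0]'; python3 -m jog '[0.4,-0.065,0,0,0,0,0, 0.4,-0.065,0,0,0,0,0, 0.4,-0.065,0,0,0,0,0, 0.4,-0.065,0,0,0,0,0, 0.4,-0.065,0,0,0,0,0]'; python3 -m jog '[0.3,-0.05,0,0,0,0,0, 0.3,-0.05,0,0,0,0,0, 0.2,-0.035,0,0,0,0,0, 0.1,-0.02,0,0,0,0,0, 0,0,0,0,0,0,0]'
```

```text
clock: 3.15
tool_pos: [0.5271, -0.1482, 0.0539]
ee_rot: [[0.986, -0.167, -0.001], [-0.167, -0.986, 0.0], [-0.001, -0.0, -1.0]]
contact_force: [-1.7, 0.7, 2.0]
grip_width: 0.0004
grasp_force: 1.2
clock: 3.65
tool_pos: [0.5872, -0.1577, 0.0536]
ee_rot: [[0.986, -0.167, -0.001], [-0.167, -0.986, 0.001], [-0.001, -0.0, -1.0]]
contact_force: [-2.5, 1.4, 1.9]
grip_width: 0.0006
grasp_force: 1.2
clock: 4.15
tool_pos: [0.6142, -0.1628, 0.0537]
ee_rot: [[0.986, -0.167, 0.001], [-0.167, -0.986, -0.001], [0.001, 0.0, -1.0]]
contact_force: [-1.0, 0.6, -0.4]
grip_width: 0.0004
grasp_force: 0.0
```

```bash
python3 -m jog '[0.1,-0.016,0,0,0,0,0, 0.1,-0.016,0,0,0,0,0, 0.06,-0.01,0,0,0,0,0, 0,0,0,0,0,0,0, 0,0,0,0,0,0,0]'
```

```text
clock: 4.65
tool_pos: [0.6216, -0.1639, 0.0538]
ee_rot: [[0.986, -0.167, 0.0], [-0.167, -0.986, -0.0], [0.001, 0.0, -1.0]]
contact_force: [-1.0, -0.8, -0.0]
grip_width: 0.0005
grasp_force: 0.4
```

```bash
python3 -m jog '[0.07,-0.012,0,0,0,0,0, 0.07,-0.012,0,0,0,0,0, 0.05,-0.01,0,0,0,0,0, 0,0,0,0,0,0,0, 0,0,0,0,0,0,0]'
```

```text
clock: 5.15
tool_pos: [0.6241, -0.1643, 0.0537]
ee_rot: [[0.986, -0.167, -0.008], [-0.167, -0.986, 0.002], [-0.008, -0.0, -1.0]]
contact_force: [-12.8, 1.3, 8.0]
grip_width: 0.0007
grasp_force: 6.7
```

```bash
python3 -m jog '[0.06,-0.01,0,0,0,0,0, 0,0,0,0,0,0,0, -0.4,0.066,0,0,0,0,0, -0.5,0.08,0,0,0,0,0, 0,0,0,0,0,0,0]'
python3 -m jog '[0,0,0.7,0,0,0,0, 0,0,0.7,0,0,0,0, -0.7,0.6,0,0,0,0,0, -0.7,0.6,0,0,0,0,0, -0.7,0.6,0,0,0,0,0]'
python3 -m jog '[-0.7,0.7,0,0,0,0,0, -0.7,0.75,0,0,0,0,0, 0,0,0,0,0,0,0, 0,0,0,0,0,0,0, 0,0,0,0,0,0,0]'
python3 - <<'E'
from station import imaging
import cv2
cv2.imwrite("pics/w2.png",imaging.camera("wrist")[:,:,::-1])
E
```

```text
clock: 5.65
tool_pos: [0.6014, -0.1605, 0.0539]
ee_rot: [[0.986, -0.168, 0.0], [-0.168, -0.986, 0.0], [0.0, -0.0, -1.0]]
contact_force: [0.4, 0.4, 0.1]
grip_width: 0.0006
grasp_force: 0.0
clock: 6.15
tool_pos: [0.5397, -0.1066, 0.0965]
ee_rot: [[0.986, -0.168, 0.002], [-0.168, -0.986, -0.001], [0.003, 0.0, -1.0]]
contact_force: [-0.2, 0.7, -0.0]
grip_width: 0.0003
grasp_force: 0.0
clock: 6.65
tool_pos: [0.4985, -0.0641, 0.0965]
ee_rot: [[0.986, -0.168, 0.002], [-0.168, -0.986, -0.001], [0.002, 0.0, -1.0]]
contact_force: [-0.3, 0.9, -1.1]
grip_width: 0.0008
grasp_force: 0.0
```

View pics/w2.png

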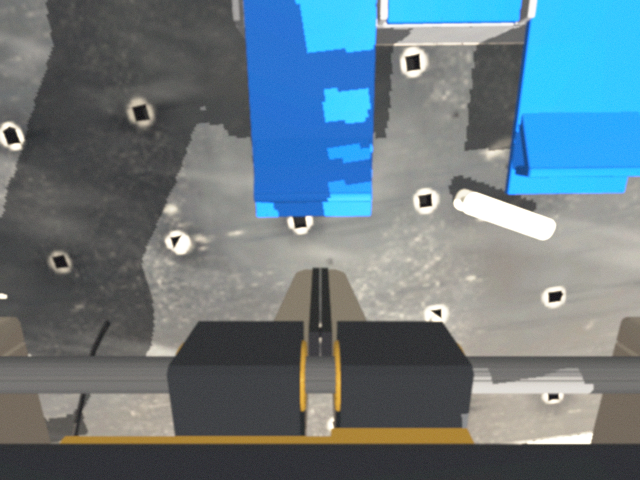

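The middle lid is shut, flush at the tray's near wall (455,10). The left lid (257-372, edge at row 216) is centred ahead of the fingers.

```bash
python3 -m jog '[-0.2,0.03,-0.7,0,0,0,0, 0,0,-0.7,0,0,0,0, 0,0,-0.02,0,0,0,0, 0,0,0,0,0,0,0, 0.3,-0.05,0,0,0,0,0]'
python3 -m jog '[0.3,-0.05,0,0,0,0,0, 0.3,-0.05,0,0,0,0,0, 0.3,-0.05,0,0,0,0,0, 0.3,-0.05,0,0,0,0,0, 0.4,-0.065,0,0,0,0,0]'
python3 -m jog '[0.4,-0.065,0,0,0,0,0, 0.4,-0.065,0,0,0,0,0, 0.4,-0.065,0,0,0,0,0, 0.4,-0.065,0,0,0,0,0, 0.4,-0.065,0,0,0,0,0]'
python3 -m jog '[0.2,-0.033,0,0,0,0,0, 0.2,-0.033,0,0,0,0,0, 0.1,-0.016,0,0,0,0,0, 0,0,0,0,0,0,0, 0,0,0,0,0,0,0]'
```

```text
clock: 7.2
tool_pos: [0.5008, -0.0642, 0.0542]
ee_rot: [[0.986, -0.168, 0.001], [-0.168, -0.986, -0.0], [0.001, 0.0, -1.0]]
contact_force: [-0.0, 0.5, 0.6]
grip_width: 0.0003
grasp_force: 0.0
clock: 7.7
tool_pos: [0.5481, -0.0717, 0.0531]
ee_rot: [[0.986, -0.167, -0.002], [-0.167, -0.986, 0.0], [-0.002, -0.0, -1.0]]
contact_force: [-2.1, 0.6, 2.5]
grip_width: 0.0004
grasp_force: 1.2
clock: 8.2
tool_pos: [0.6084, -0.0812, 0.053]
ee_rot: [[0.986, -0.167, -0.001], [-0.167, -0.986, 0.001], [-0.002, -0.0, -1.0]]
contact_force: [-1.5, 0.8, 2.3]
grip_width: 0.0005
grasp_force: 1.2
clock: 8.7
tool_pos: [0.6232, -0.0842, 0.0533]
ee_rot: [[0.986, -0.167, 0.001], [-0.167, -0.986, -0.001], [0.001, 0.0, -1.0]]
contact_force: [0.4, 0.1, 0.3]
grip_width: 0.0004
grasp_force: 0.0
```

```bash
python3 -m jog '[0.15,-0.025,0,0,0,0,0, 0.15,-0.025,0,0,0,0,0, 0.1,-0.016,0,0,0,0,0, 0.06,-0.01,0,0,0,0,0, 0,0,0,0,0,0,0]'
```

```text
clock: 9.2
tool_pos: [0.6363, -0.0862, 0.0531]
ee_rot: [[0.986, -0.167, -0.002], [-0.167, -0.986, 0.0], [-0.002, 0.0, -1.0]]
contact_force: [-4.3, 0.4, 3.0]
grip_width: -0.0001
grasp_force: 2.3
```

```bash
python3 -m jog '[0.06,-0.01,0,0,0,0,0, 0.06,-0.01,0,0,0,0,0, 0,0,0,0,0,0,0, 0,0,0,0,0,0,0, 0,0,0,0,0,0,0]'
```

```text
clock: 9.7
tool_pos: [0.6365, -0.0862, 0.0531]
ee_rot: [[0.986, -0.167, -0.01], [-0.167, -0.986, 0.001], [-0.01, 0.0, -1.0]]
contact_force: [-16.5, 2.3, 12.9]
grip_width: 0.0004
grasp_force: 8.3
```

Hard stop reached (16 N). Back off, rise, and check.

```bash
python3 -m jog '[-0.4,0.066,0,0,0,0,0, -0.6,0.1,0,0,0,0,0, -0.6,0.1,0.3,0,0,0,0, -0.6,0.1,1,0,0,0,0, -0.6,0,1,0,0,0,0]'
python3 -m jog '[-0.9,-0.3,1,0,0,0,0, -0.9,-0.5,1,0,0,0,0, -0.9,-0.5,1,0,0,0,0, -0.5,-0.5,0,0,0,0,0, 0,0,0,0,0,0,0]'
python3 - <<'E'
from station import imaging
import cv2,numpy as np
cv2.imwrite("pics/w3.png",np.hstack([imaging.camera("wrist")[:340,100:500],imaging.camera("scene")[150:490,150:550][:330].copy() if 0 else imaging.camera("scene")[140:480,150:550]])[:,:,::-1])
E
```

```text
clock: 10.2
tool_pos: [0.5557, -0.0755, 0.1224]
ee_rot: [[0.986, -0.167, -0.0], [-0.167, -0.986, 0.0], [-0.0, -0.0, -1.0]]
contact_force: [1.0, -0.0, -0.2]
grip_width: 0.0004
grasp_force: 0.0
clock: 10.7
tool_pos: [0.4605, -0.1317, 0.2138]
ee_rot: [[0.985, -0.17, 0.004], [-0.17, -0.985, -0.003], [0.004, 0.002, -1.0]]
contact_force: [-0.3, 0.6, -0.7]
grip_width: 0.0007
grasp_force: 0.0
```

View pics/w3.png

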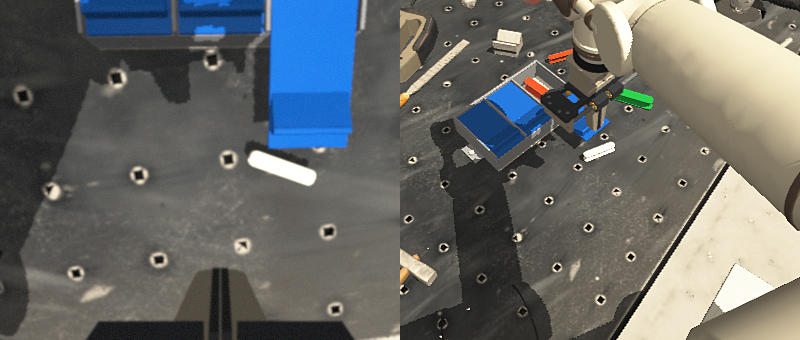

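Left and middle lids are shut flush with the near wall (row 35). The right lid still stands out (edge at row 140) and the white piece hasn't moved.

```bash
python3 -m jog '[0,0,0,0,0,0,0, 0,0,0,0,0,0,0, 0,0,0,0,0,0,0, 0,0,0,0,0,0,0, 0,0,0,0,0,0,0]' >/dev/null; python3 -c "
from station import ticket
print(ticket.job_done())"
```

```text
the job is handed in; nothing more can be done
None
```

I pushed the lids over the nut (left) and the chuck key (middle) shut against their stops, left the hex key set's lid (right) open and untouched, and handed the job in at about 11 s; the hand-in gave no verdict back.

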